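Load the sloping bonding jig and cam the block tight

ROBOT

A 7-joint arm with a two-finger parallel gripper is mounted at the origin on a cart in front of the work surface, level with it; the furniture and walls round the work are solid. World frame = base frame: x ahead of the robot, y to its left, z up, the work surface at z = 0. Lengths are in m, angles in rad, forces in N, time in s.
With the tool pointing down it reaches from about 0.425 to 0.8 m from the base axis. Payload 8.3 kg.
Tool frame: the origin (TCP) lies at the very end of the fingers, on their centre line; the grasp point (between the pads) lies 19 mm behind it; z points along the fingers, y is the line along which they close (so a half turn about z gives the same grasp; the last joint's range is limited). The gripper opens to 85 mm and grips with 20 to 120 N. Pads are 22 mm wide; open, the fingers measure 114 mm over their backs; the gripper's body (76 mm by 85 mm) begins 54 mm behind the grasp point. The pads swing forward as they close: fully open they stand 13 mm farther back than shut.
Start: joints at [-1.276, 0.383, 0.016, 1.37, -0.006, 1.388, -0.046], TCP at [0.219, 0.585, 0.208] pointing down, gripper open.
Joint ranges: [-2.95, 2.95], [-0.25, 2.06], [-1.52, 1.56], [0.18, 2.33], [-1.44, 4.58], [0.02, 2.06], [-3.01, 3.01]. Speed limits (rad/s): [2.39, 2.39, 3.01, 3.01, 3.14, 3.14, 3.14].

INTERFACE

Orientations are given as [roll, pitch, yaw] about the fixed x, y, z axes, in that order (R = Rz(yaw) Ry(pitch) Rx(roll)).
In Python, from rig import bot gives the robot as it stands.
- The arm moves only by the tool step_arm, never from a script. Its argument "increments" is text: rows parted by semicolons, each of 7 numbers parted by spaces: the opening, from 0 (shut) to 1 (fully open), then the shift along the tool's x, y, z in m, then the turn, a rotation vector about the tool's x, y, z in rad. A call has 1 to 10 rows; each row shifts and turns the commanded pose from where the row before left it, along the tool's axes as they then stand; what a row does not reach is not made up. A row lasts 1/12 s, in which the tool goes at most 41.7 mm and 7.16 degrees, less where a joint would pass 70% of its speed; a pose out of reach is approached as far as the arm can. A call with a gripper value outside its range is refused whole. The fingers move at their own pace and stop on an object; "squeeze" is the grip in N (left out, the last holds). Time passes only in rows, so rows that do not move let the fingers close. It gives the time, the measured TCP pose, the force, the opening and the grip force at its end, in the units of the state.
- bot.get_obs(): the state, without advancing time (a new reading comes with each control period).
- bot.capture(name): name is "side" or "top"; returns (picture, depth): 480x640x3 uint8, red, green, blue; 480x640 float32, m along the optical axis (not along the pixel's ray), 0 where there is no reading.
- bot.calibration(name): a dict with "camera_matrix" (3x3 intrinsics, pixels), "k1" (the pictures are not rectified: a ray, as slopes to the right and down, at radius r is drawn at 1 + k1 r^2 times it, then the intrinsics apply), "R" (3x3) and "t" (3): a world point X has camera coordinates R X + t. Camera axes: x right, y down, z forward; pixel columns grow to the right and rows downward; lengths in m; the calibration is good to about 2 mm. A picture is of the moment at which its call begins. calibration takes no time and is no camera call.
- bot.hand_in(): hands the job in; it is judged then, once.
Trained networks look in the newest picture that a camera, given by its name, has taken for a name from the list of things; names that differ only in an ending like _2 or _b are one class to them, and where a whole thing is asked for, a point or a joint stands for the part that bears it (a point fixed in the world has none). Each returns a list of dicts, best first, with "p" (0 to 1); they miss things now and then, are a little off and sometimes report something else, mostly with a low value. They report only what shows in the picture. A call takes as long as a camera call. They do not tell look-alikes from the thing itself.
- bot.boxes_of(thing, camera): "xyz" ([x, y, z] in m, in the coordinates of the camera as it stood for that picture, good to about 4 mm: the middle of the surface that is visible of it).
- bot.pinpoint(thing, camera): "xyz" ([x, y, z] in m, in the coordinates of the camera as it stood for that picture, good to about 4 mm: a listed point, or the origin of a listed thing).
The state is a dict: "t": time; "joint_pos": joint angles; "joint_velocities": joint speeds; "joint_torque": joint torques, N m; "ee_pos": TCP position; "orientation": TCP orientation; "wrist_force": force on the tool from outside, world axes, zero at the start; "ft_torque": the same for the moment, N m; "width": finger opening in m; "grip_force": force on a finger pad.
Only numpy, scipy, OpenCV 4.12 (cv2) and the standard library are available. Lean on these libraries where they do the work, as an engineer would, in place of code of your own. Each camera call takes 0.05 s, during which the arm holds its last target. There are 200 camera calls.

TASK

Lay the rose acrylic block on the upper part of the jig's sloping bed, long side pointing up the slope, and let go so that it runs down by itself under the two lips into the corner between the bottom stop and the side fence; if it hangs short, nudge it fully home with a fingertip. Then swing the red cam lever by its black knob until the cam bears firmly on the block, without crushing it, so that the block is clamped tight in the corner when you let go. Leave the other things on the bench where they are.

Things in the scene. Friction and masses are not known exactly. Their poses are not given: they have to be found in the camera images.
- block: rose (pinkish red) acrylic block 70 x 50 x 15 mm with two small pilot holes in its top, about 0.12 kg, lying flat on the bench at the start. Origin: centre of its underside; x along the 70 mm, y along the 50 mm, z up through the top. A half turn makes no difference
- jig: the jig's plywood base, 230 x 190 x 12 mm, fixed to the bench; origin at its underside near the centre, z up
- bed: the jig's aluminium bed, a slick 201 x 141 mm plate on four pillars, tilted 32 deg, facing the robot. Origin: the locating corner, on its surface. x: up the slope along the side fence (rises 27 deg); y: up along the bottom stop (rises 16 deg); z: the bed's normal. Surface z = 0 for x -0.016 to 0.185, y -0.016 to 0.125. Bottom stop: face x = 0; side fence: face y = 0; both 17.5 mm high
- lips (a point): point in the corner at the height of the lips' undersides, 17.5 mm above the bed. Two dark steel lips overhang the bed by 6 mm there: on the bottom stop at bed y = 12 to 46 mm, on the side fence at bed x = 18 to 58 mm. A 15 mm block gets under them only by sliding along the bed
- home (a point): point on the bed's surface where the underside centre (origin) of a block fully home lies: bed x = 0.035, y = 0.025, the block's 70 mm along bed x
- load (a point): point on the upper bed, bed x = 0.136, y = 0.052. A block laid flat here, 70 mm along bed x, and let go slides into the corner by its own weight in about half a second, passing beside the open cam; there is room here for a finger on either side. It may hang a few mm short of the stop or off the fence: 3 to 5 N on its upper end sends it to the stop; the cam closes the gap at the fence
- cam (a joint): cam lever angle, rad: 0 open, grows clockwise seen from above the bed (knob moves up the slope), stop at 1.9; starts at 0 to 0.3. The cam (black, 18 mm radius, 9 mm eccentric) then presses the block's left side to the side fence. Its slotted foot is set up to 3 mm either way each time, so it first touches a home block anywhere from 0.6 to 1.4 rad: feel for it. Stays where left
- cam_pivot (a point): mid-slot point of the cam's foot, 16 mm above the bed; the lever's pivot axis (along the bed's normal, sprung 12 N per mm) lies within 3 mm of it along bed y. Felt at the knob, along its path: the free lever drags with 1 to 3 N; from touch on, every 1.0 to 1.3 N more means 5 N more at the cam, over about 0.05 rad. A rise of 3 to 5 N clamps well; over 7 N (cam 40 N) crushes. Let go, it keeps 3/4
- cam_knob (a point): where the knob's middle stands at lever angle 0 with the foot mid-slot: 42 mm above the bed, 70 mm from the pivot (the real knob: within 3 mm along bed y). The knob is black, upright on the red lever, 16 mm diameter, from 25 to 59 mm above the bed along its normal. At angle q it lies from the pivot along (-sin(0.349 - q), cos(0.349 - q)) in the bed's x, y
- offcut: bystander: clear acrylic offcut 36 x 90 x 8 mm lying on the bench
- calliper: bystander: grey and black calliper 72 x 212 x 12 mm lying on the bench
- cement: bystander: white squeeze bottle with a black needle cap, 41 mm wide, 124 mm tall, standing on the bench
There are look-alikes about, which are no part of the job. What is shaped like the block but blue is not meant.

How it is judged:
On the way:
1. the block has run down into the corner, within 3 mm of stop and fence, and rests there, let go, before the cam touches it (x of block in the frame of bed between 0.032 and 0.038 m and y of block in the frame of bed between 0.022 and 0.028 m and contact force between block and the fingers below 0.05 N and contact force between block and cam below 0.05 N), for 0.2 s.
At the end, for the whole second after the job is handed in: the block lies flat on the bed, its long side along the side fence, within 1.5 mm of the bottom stop and of the side fence, at rest, and the cam bears on it by itself with more than 6 N (x of block in the frame of bed between 0.032 and 0.0365 m and y of block in the frame of bed between 0.022 and 0.0265 m and angle between the x axis of block and the x axis of bed, either way round below 0.05 rad and angle between the z axis of block and the z axis of bed, either way round below 0.05 rad and contact force between block and cam above 6 N and linear speed of block below 0.01 m/s); the robot touches nothing.
It fails at once if the cam crushes the block (more than 40 N between them) (contact force between block and cam above 40 N).
It fails at once if the block is slammed or dropped hard on the jig (more than 120 N between them) (contact force between block and jig above 120 N).
It fails at once if the offcut, the calliper or the bottle is moved by more than 3 cm (distance of any of offcut, calliper, cement from where it was at the start of the episode above 0.03 m).
It also fails if it takes over 67 s, if anything falls off the work surface, if the arm or the gripper's body presses on something with over 40 N, if the wrist force passes 120 N, or if a joint passes its speed limit or range.

## Working session

There is one attempt and no reset: what is moved stays moved. The work goes in short steps, Python scripts to look and compute and a tool call to move; the robot and the scene stay as the last step left them, time stands still between calls to the robot, and variables do not carry over. Pictures are saved under pics/ and viewed, at most 10 in all, crops included, and the job is handed in when it is done.

Besides the shell and the picture viewer there is one more tool, called as name(argument=value, ...) on one line, values as JSON. step_arm: Moves the arm, as the interface text tells. Its arguments: {"type":"object","properties":{"increments":{"type":"string"},"squeeze":{"type":"number"}},"required":["increments"]}

```bash
ls; mkdir -p pics
cat > h.py <<'E'
import numpy as np, cv2
from rig import bot
from scipy.spatial.transform import Rotation as Ro
def cal(c):
    k=bot.calibration(c); return np.array(k["camera_matrix"]),k["k1"],np.array(k["R"]),np.array(k["t"])
def world(c,p):
    K,k1,R,t=cal(c); return R.T@(np.array(p)-t)
def look(c,f=None):
    im,d=bot.capture(c)
    if f: cv2.imwrite("pics/"+f,im[:,:,::-1])
    return im,d
def proj(c,X):
    K,k1,R,t=cal(c); q=R@np.array(X)+t; s=q[:2]/q[2]; s=s*(1+k1*(s@s)); return K[:2,:2]@s+K[:2,2]
def cloud(c,d):
    K,k1,R,t=cal(c); v,u=np.mgrid[:480,:640]
    pts=cv2.undistortPoints(np.stack([u,v],-1).reshape(-1,1,2).astype(float),K,np.array([k1,0,0,0.]))[:,0]
    z=d.reshape(-1,1); P=np.hstack([pts*z,z]); W=(P-t)@R; W[z[:,0]==0]=np.nan
    return W.reshape(480,640,3)
E
python3 - <<'E'
from h import *
np.set_printoptions(precision=4,suppress=True)
print(bot.get_obs())
for c in("side","top"):
    look(c,c+"1.png"); K,k1,R,t=cal(c); print(c,"campos",-R.T@t,"fwd",R[2],k1,K[0,0])
    for n in("block","bed","home","load","lips","cam_pivot","cam_knob","jig"):
        for r in bot.pinpoint(n,c)[:3]: print(n,round(r["p"],2),world(c,r["xyz"]))
    for n in("block","offcut","calliper","cement"):
        for r in bot.boxes_of(n,c)[:3]: print("box",n,round(r["p"],2),world(c,r["xyz"]), proj(c,world(c,r["xyz"])))
E
```

```text
pics
{'t': 0.0, 'joint_pos': array([-1.2759,  0.3843,  0.0164,  1.3712, -0.0063,  1.3882, -0.0465]), 'joint_velocities': array([ 0.001 , -0.0001, -0.0011, -0.0003, -0.0003,  0.0007,  0.0017]), 'joint_torque': array([ -0.0002, -62.7571,   0.844 , -37.1831,   0.0165,   0.014 ,
        -0.    ]), 'ee_pos': array([0.2186, 0.5849, 0.2067]), 'orientation': array([-3.1396,  0.    ,  2.7839]), 'wrist_force': array([ 0.1747, -0.5898,  0.5255]), 'ft_torque': array([0.0442, 0.0103, 0.004 ]), 'grip_force': 0.0, 'width': 0.08518146101059969}
side campos [ 0.2034 -0.9863  0.762 ] fwd [ 0.3178  0.7613 -0.5651] -0.06455628939486474 460.84304481924823
block 0.66 [ 0.5539 -0.3879  0.0003]
block 0.58 [ 0.5099 -0.2755 -0.0005]
block 0.57 [ 0.3955 -0.2995  0.0026]
bed 0.63 [ 0.5423 -0.0023  0.0483]
home 0.78 [0.5778 0.0217 0.0743]
load 0.84 [0.6635 0.0238 0.1245]
lips 0.63 [ 0.5351 -0.0037  0.0612]
cam_pivot 0.89 [0.5568 0.061  0.0914]
cam_knob 0.96 [0.5254 0.1233 0.1165]
jig 0.86 [ 0.6239  0.0366 -0.0024]
box block 0.97 [ 0.5511 -0.3938  0.0142] [363.4821 350.0937]
box block 0.84 [ 0.5064 -0.2839  0.013
[... 667 characters left out ...]
-0.0032  0.0612]
cam_knob 0.74 [0.522  0.1199 0.1172]
cam_knob 0.32 [0.7578 0.2468 0.0009]
jig 0.9 [0.6232 0.0369 0.0027]
jig 0.56 [0.5575 0.059  0.0927]
box block 0.95 [ 0.5571 -0.3849  0.0179] [458.2062 261.7743]
box block 0.91 [ 0.5079 -0.2787  0.0154] [411.0363 283.1182]
box block 0.86 [ 0.3954 -0.2963  0.0175] [419.5386 334.2437]
box offcut 0.69 [ 0.6896 -0.3066  0.0106] [422.1205 204.0131]
box calliper 0.93 [ 0.7808 -0.1309  0.009 ] [345.9155 164.6483]
box calliper 0.24 [0.6239 0.0404 0.1072] [265.467  223.6676]
box cement 0.88 [0.7495 0.2371 0.0679] [180.8553 169.3387]
box cement 0.48 [0.6252 0.0412 0.107 ] [265.1058 223.0517]
box cement 0.23 [0.6152 0.0279 0.0973] [271.8196 228.559 ]
```

View pics/top1.png

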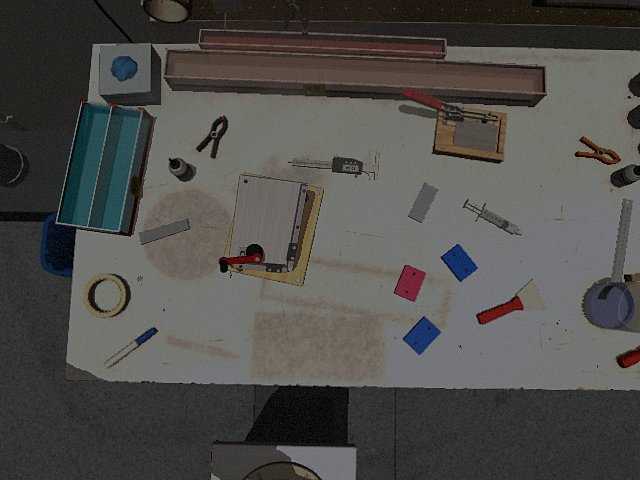

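View pics/side1.png

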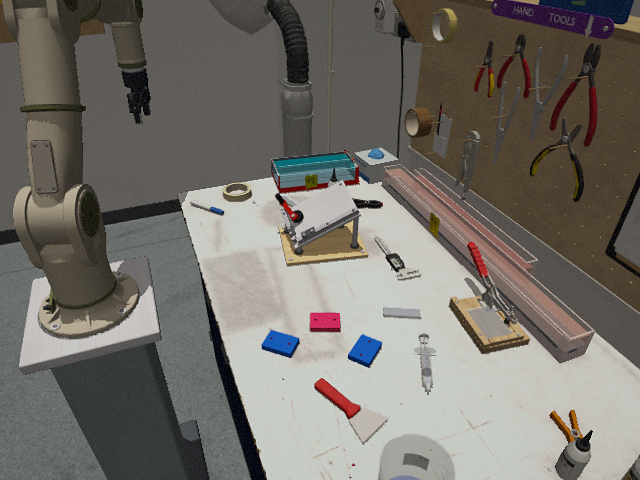

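The top view shows the rose block at (410,283), with blue look-alikes at (459,262) and (421,335). The jig is around (268,228), its knob at (223,264) and its cam at (255,252). The side view agrees, with the rose block at (325,322).

```bash
cat > m.py <<'E'
from h import *
np.set_printoptions(precision=4,suppress=True)
BED=[]; 
for c in("top","side"):
    im,d=look(c,None); W=cloud(c,d)
    hsv=cv2.cvtColor(im,cv2.COLOR_RGB2HSV)
    m=((hsv[...,0]>160)&(hsv[...,1]>120)&(hsv[...,2]>60)).astype(np.uint8)
    ctr=proj(c,[0.51,-0.278,0.01]).astype(int)
    mm=np.zeros_like(m); mm[ctr[1]-40:ctr[1]+40,ctr[0]-40:ctr[0]+40]=1; m&=mm
    P=W[m>0]; P=P[np.isfinite(P[:,0])]
    z=np.median(P[:,2]); T=P[P[:,2]>(0.011)]
    r=cv2.minAreaRect(T[:,:2].astype(np.float32)*1000)
    print(c,"npx",m.sum(),"ztop",np.median(T[:,2]),np.percentile(T[:,2],[10,90]),"rect",r,"mean",T.mean(0))
    bx=cv2.boxPoints(r); print(bx)
    # bed plane
    hp=np.array([0.62,0.02,0.105]); S=W.reshape(-1,3); S=S[np.isfinite(S[:,0])]
    S=S[(abs(S[:,0]-.63)<.1)&(abs(S[:,1]-.04)<.09)&(S[:,2]>.04)]
    n0=None;best=None;rng=np.random.default_rng(0)
    for _ in range(400):
        a=S[rng.choice(len(S),3)]; n=np.cross(a[1]-a[0],a[2]-a[0]); l=np.linalg.norm(n)
        if l<1e-5: continue
        n/=l; n*=np.sign(n[2]); 
        if n[2]<.75 or n[2]>.93: continue
        inl=abs((S-a[0])@n)<.003
        if best is None or inl.sum()>best.sum(): best=inl
    Q=S[best]; n=np.linalg.svd(Q-Q.mean(0))[2][2] if len(Q)<5000 else np.linalg.eigh(np.cov(Q.T))[1][:,0]
    n*=np.sign(n[2]); print("plane n",n,"c",Q.mean(0),len(Q),"tilt",np.degrees(np.arccos(n[2])),"n.c",n@Q.mean(0))
E
python3 m.py
```

```text
top npx 672 ztop 0.015673105175472705 [0.0132 0.0182] rect ((509.0897216796875, -275.928466796875), (49.093040466308594, 69.94121551513672), 67.53089904785156) mean [ 0.509  -0.2758  0.0157]
[[ 467.3925 -285.2463]
 [ 532.0243 -311.9768]
 [ 550.7869 -266.6106]
 [ 486.1552 -239.8801]]
plane n [-0.4771 -0.2087  0.8537] c [0.6372 0.0419 0.1113] 4238 tilt 31.386082012868613 n.c -0.21780111329486107
side npx 553 ztop 0.014346461121366762 [0.0126 0.0162] rect ((506.54345703125, -322.3432312011719), (153.56954956054688, 79.29791259765625), 86.49053192138672) mean [ 0.5084 -0.28    0.0143]
[[ 462.2686 -396.5569]
 [ 541.4178 -401.4111]
 [ 550.8184 -248.1295]
 [ 471.6691 -243.2754]]
plane n [-0.4771 -0.2123  0.8528] c [0.6334 0.0384 0.1077] 1697 tilt 31.479564305837204 n.c -0.21854167840173605
```

```bash
cat > bed.py <<'E'
from h import *
np.set_printoptions(precision=4,suppress=True)
X=np.array([np.cos(np.radians(27)),0,np.sin(np.radians(27))]); yz=np.sin(np.radians(16))
yx=-X[2]*yz/X[0]; Y=np.array([yx,np.sqrt(1-yx**2-yz**2),yz]); B0=np.c_[X,Y,np.cross(X,Y)]
def Rb(yaw): return Ro.from_euler('z',yaw).as_matrix()@B0
E
cat > f.py <<'E'
from bed import *
from scipy.optimize import least_squares
obs=[((0,0,0),(.5423,-.0023,.0483)),((0,0,0),(.5496,.0023,.0468)),((.035,.025,0),(.5778,.0217,.0743)),((.035,.025,0),(.5766,.0177,.0713)),
((.136,.052,0),(.6635,.0238,.1245)),((.136,.052,0),(.6705,.0242,.1271)),((0,0,.0175),(.5351,-.0037,.0612)),((0,0,.0175),(.5358,-.0032,.0612))]
a=np.array([o[0] for o in obs]);b=np.array([o[1] for o in obs])
im,d=look("top"); W=cloud("top",d); g=W.reshape(-1,3); g=g[np.isfinite(g[:,0])]
pl=[np.array([.6372,.0419,.1113]),np.array([.6334,.0384,.1077])]
ns=np.array([-.4771,-.2105,.8533])
def res(p):
    R=Rb(p[0]); return np.r_[((a@R.T+p[1:]-b)/.004).ravel(),[(R[:,2]@(q-p[1:]))/.0015 for q in pl],(R[:,2]-ns)[:2]/.01]
s=least_squares(res,[-.2,.545,0,.05]); p=s.x; print("yaw deg",np.degrees(p[0]),"o",p[1:],"res mm",((a@Rb(p[0]).T+p[1:]-b)*1000).round(1).tolist())
L=(g-p[1:])@Rb(p[0]); k=abs(L[:,2])<.004; k&=(abs(L[:,0]-.08)<.15)&(abs(L[:,1]-.05)<.12)
q=L[k]; print("plane z",np.median(q[:,2]),"n",len(q))
for x in np.arange(.06,.17,.02):
    r=q[abs(q[:,0]-x)<.01]; print("x",x,"y ext",r[:,1].min(),r[:,1].max(),"z",np.median(r[:,2]))
for y in np.arange(.02,.11,.02):
    r=q[abs(q[:,1]-y)<.01]; print("y",y,"x ext",r[:,0].min(),r[:,0].max(),"z",np.median(r[:,2]))
np.save("bed.npy",p)
# knob/lever
for c in("top","side"):
    im,d=look(c); W=cloud(c,d); L=(W-p[1:])@Rb(p[0]); hsv=cv2.cvtColor(im,cv2.COLOR_RGB2HSV)
    near=(abs(L[...,0]-.03)<.09)&(abs(L[...,1]-.1)<.09)
    red=near&(hsv[...,1]>140)&((hsv[...,0]<10)|(hsv[...,0]>170))&(L[...,2]>.012)
    blk=near&(im.max(-1)<45)&(L[...,2]>.012)
    print(c,"red",red.sum(),L[red].mean(0) if red.any() else 0)
    Q=L[blk&(L[...,2]>.035)&(L[...,2]<.07)]; print("knob",len(Q),np.percentile(Q,[5,50,95],axis=0))
    crop=im[int(proj(c,p[1:])[1])-120:int(proj(c,p[1:])[1])+50,int(proj(c,p[1:])[0])-110:int(proj(c,p[1:])[0])+80]
    cv2.imwrite(f"pics/crop_{c}.png",cv2.resize(crop[:,:,::-1],None,fx=3.2,fy=3.2,interpolation=cv2.INTER_CUBIC))
    for n in("cam_pivot","cam_knob"):
        for r in bot.pinpoint(n,c)[:1]+bot.boxes_of("cam_knob",c)[:1]: print(n,r["p"],(world(c,r["xyz"])-p[1:])@Rb(p[0]))
E
python3 f.py
```

```text
yaw deg -12.043099266872108 o [0.5453 0.0006 0.0481] res mm [[3.0, 2.9, -0.2], [-4.3, -1.7, 1.3], [-0.5, -3.7, -3.4], [0.7, 0.3, -0.4], [3.5, 1.4, -0.3], [-3.5, 1.0, -2.9], [1.7, 0.5, 1.7], [1.0, 0.0, 1.7]]
plane z 3.420883848037298e-06 n 4670
x 0.06 y ext -0.00022849039738534368 0.12564343295885858 z 0.0002858755850944409
x 0.08 y ext -0.0001405585542486496 0.12591489460322336 z 0.00015182269002953934
x 0.1 y ext -8.381873086928774e-05 0.1257427149968296 z 4.855674025852365e-05
x 0.12000000000000001 y ext 0.00017116989551531535 0.12624959128944124 z -0.00017608740546681855
x 0.14 y ext 0.0005506319610062576 0.12642274093163053 z -0.00022731368020819843
x 0.16000000000000003 y ext 1.9825598812516255e-06 0.12664444536997932 z -0.00047288469289396217
y 0.02 x ext -0.0018416864823384046 0.18506733261307948 z 0.00021135650441956422
y 0.04 x ext -0.00238000368384474 0.18447689165047573 z 4.855674025852365e-05
y 0.06 x ext -0.002560090043355114 0.18561150131134668 z 3.420883848037298e-06
y 0.08 x ext -0.0022333167804064035 0.18441545878459584 z -0.00016880624050258564
y 0.1 x ext 0.007007951638647329 0.18451774495669934 z -1.0885092022206756e-05
top red 273 [0.0126 0.0997 0.0257]
knob 75 [[-0.0026  0.1299  0.0392]
 [ 0.0047  0.1375  0.0576]
 [ 0.0093  0.1436  0.062 ]]
cam_pivot 0.66 [0.0212 0.069  0.0203]
cam_pivot 0.84 [0.0865 0.0557 0.0039]
cam_knob 0.77 [-0.0128  0.1343  0.0446]
cam_knob 0.84 [0.0865 0.0557 0.0039]
side red 109 [0.0111 0.0927 0.0242]
knob 32 [[-0.0026  0.1261  0.038 ]
 [ 0.0023  0.1299  0.0512]
 [ 0.007   0.1385  0.061 ]]
cam_pivot 0.59 [0.0182 0.0724 0.0187]
cam_pivot 0.71 [ 0.0786  0.0209 -0.0191]
cam_knob 0.71 [-0.007   0.1312  0.0417]
cam_knob 0.71 [ 0.0786  0.0209 -0.0191]
```

```bash
cat > plan.py <<'E'
from bed import *
p=np.load("bed.npy"); BR=Rb(p[0]); BO=p[1:]
def bedw(x): return BO+BR@np.array(x)
TB=np.c_[-BR[:,0],BR[:,1],-BR[:,2]]   # tool on the bed: y along bed y
def down(yaw): return Ro.from_euler('xyz',[np.pi,0,yaw]).as_matrix()
def state():
    o=bot.get_obs(); return o["ee_pos"],Ro.from_euler('xyz',o["orientation"]).as_matrix(),o
def plan(wps,op,cur=None):
    P,R=cur if cur else state()[:2]
    for pos,Rt,step in wps:
        pos=np.array(pos); w=Ro.from_matrix(R.T@Rt).as_rotvec(); dp=pos-P
        n=int(max(np.ceil(np.linalg.norm(dp)/step),np.ceil(np.linalg.norm(w)/.12),1))
        print("->",pos,"n",n)
        rows=[]
        for i in range(n):
            t=R.T@dp/n; rows.append(f"{op} "+" ".join(f"{v:.4f}" for v in np.r_[t,w/n])); R=R@Ro.from_rotvec(w/n).as_matrix()
        for r in ([rows[0]+f"  x{n}"] if np.linalg.norm(w)<1e-3 else rows): print(r)
        P=pos;R=Rt
E
python3 - <<'E'
from plan import *
D=down(np.radians(157.5))
plan([([.42,.2,.22],D,.038),([.509,-.2765,.12],D,.039),([.509,-.2765,.0],D,.03)],1)
E
```

```text
-> [0.42 0.2  0.22] n 12
1 -0.0269 -0.0242 -0.0010 -0.0000 -0.0000 0.0029
1 -0.0270 -0.0241 -0.0010 -0.0000 -0.0000 0.0029
1 -0.0271 -0.0241 -0.0010 -0.0000 -0.0000 0.0029
1 -0.0272 -0.0240 -0.0010 -0.0000 -0.0000 0.0029
1 -0.0272 -0.0239 -0.0010 -0.0000 -0.0000 0.0029
1 -0.0273 -0.0238 -0.0010 -0.0000 -0.0000 0.0029
1 -0.0274 -0.0237 -0.0010 -0.0000 -0.0000 0.0029
1 -0.0274 -0.0237 -0.0010 -0.0000 -0.0000 0.0029
1 -0.0275 -0.0236 -0.0010 -0.0000 -0.0000 0.0029
1 -0.0276 -0.0235 -0.0010 -0.0000 -0.0000 0.0029
1 -0.0276 -0.0234 -0.0010 -0.0000 -0.0000 0.0029
1 -0.0277 -0.0233 -0.0010 -0.0000 -0.0000 0.0029
-> [ 0.509  -0.2765  0.12  ] n 13
1 -0.0204 -0.0312 0.0077 0.0000 0.0000 0.0000  x13
-> [ 0.509  -0.2765  0.    ] n 4
1 -0.0000 -0.0000 0.0300 0.0000 0.0000 0.0000  x4
```

step_arm(increments="1 -0.027 -0.0242 -0.001 0 0 0.003; 1 -0.027 -0.0242 -0.001 0 0 0.003; 1 -0.027 -0.024 -0.001 0 0 0.003; 1 -0.027 -0.024 -0.001 0 0 0.003; 1 -0.027 -0.024 -0.001 0 0 0.003; 1 -0.0275 -0.024 -0.001 0 0 0.003; 1 -0.0275 -0.0238 -0.001 0 0 0.003; 1 -0.0275 -0.0238 -0.001 0 0 0.003; 1 -0.0275 -0.0235 -0.001 0 0 0.003; 1 -0.0275 -0.0235 -0.001 0 0 0.003")

```text
t: 2.78
ee_pos: [0.3866, 0.2621, 0.2182]
orientation: [3.141, 0.0, 2.754]
wrist_force: [1.1, 1.0, -0.5]
width: 0.0853
grip_force: 0.0
```

step_arm(increments="1 -0.0275 -0.0235 -0.001 0 0 0.003; 1 -0.0275 -0.0235 -0.001 0 0 0.002; 1 -0.0204 -0.0312 0.0077 0 0 0; 1 -0.0204 -0.0312 0.0077 0 0 0; 1 -0.0204 -0.0312 0.0077 0 0 0; 1 -0.0204 -0.0312 0.0077 0 0 0; 1 -0.0204 -0.0312 0.0077 0 0 0; 1 -0.0204 -0.0312 0.0077 0 0 0; 1 -0.0204 -0.0312 0.0077 0 0 0; 1 -0.0204 -0.0312 0.0077 0 0 0")

```text
t: 3.62
ee_pos: [0.4745, -0.0954, 0.1583]
orientation: [3.141, 0.001, 2.749]
wrist_force: [0.5, 0.8, 0.0]
width: 0.0854
grip_force: 0.0
```

step_arm(increments="1 -0.0204 -0.0312 0.0077 0 0 0; 1 -0.0204 -0.0312 0.0077 0 0 0; 1 -0.0204 -0.0312 0.0077 0 0 0; 1 -0.0204 -0.0312 0.0077 0 0 0; 1 -0.0204 -0.0312 0.0077 0 0 0; 1 0 0 0 0 0 0; 1 0 0 0 0 0 0")

```text
t: 4.2
ee_pos: [0.5076, -0.2798, 0.1188]
orientation: [-3.139, -0.001, 2.744]
wrist_force: [-0.2, 0.6, 0.2]
width: 0.0852
grip_force: 0.0
```

step_arm(increments="1 0 0.0035 0.03 0 0 0; 1 0 0 0.03 0 0 0; 1 0 0 0.03 0 0 0; 1 0 0 0.018 0 0 0; 1 0 0 0.01 0 0 0; 1 0 0 0 0 0 0; 1 0 0 0 0 0 0")

```text
t: 4.78
ee_pos: [0.5108, -0.273, 0.0024]
orientation: [3.141, 0.0, 2.75]
wrist_force: [0.1, 0.7, 1.3]
width: 0.0855
grip_force: 0.0
```

Run:
```python
from plan import *
im,d=look("side"); u=proj("side",[.509,-.28,.02]).astype(int)
c=im[u[1]-75:u[1]+75,u[0]-100:u[0]+100]; cv2.imwrite("pics/g1.png",cv2.resize(c[:,:,::-1],None,fx=4,fy=4,interpolation=cv2.INTER_CUBIC))
print(bot.get_obs()["ee_pos"])
```

```text
[ 0.5113 -0.2735  0.0032]
```

View pics/g1.png

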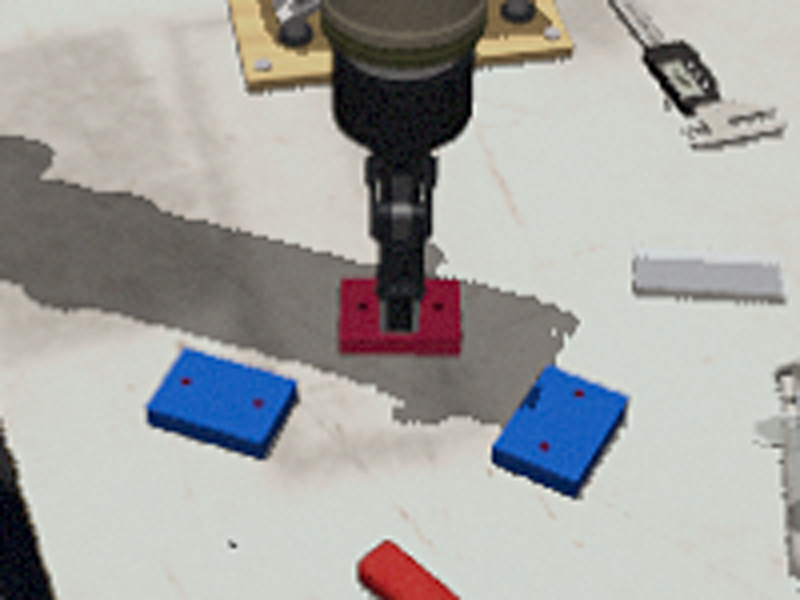

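The finger hangs centred on the rose block at about (400,315) of the crop, straddling it. I'll lower a touch and close.

step_arm(increments="1 0 -0.003 0.003 0 0 0; 1 0 0 0 0 0 0; 0.4 0 0 0 0 0 0; 0.4 0 0 0 0 0 0; 0.4 0 0 0 0 0 0; 0.4 0 0 0 0 0 0; 0.4 0 0 0 0 0 0; 0.4 0 0 0 0 0 0; 0.4 0 0 0 0 0 0; 0.4 0 0 0 0 0 0", squeeze=40)

```text
t: 5.67
ee_pos: [0.509, -0.2763, -0.0013]
orientation: [-3.142, -0.0, 2.749]
wrist_force: [0.1, -0.8, -0.1]
width: 0.0343
grip_force: 0.0
```

Run:
```python
from plan import *
o=bot.get_obs();print(o["ee_pos"],o["width"],o["grip_force"],o["wrist_force"])
out=[]
for c in("side","top"):
    im,d=look(c); u=proj(c,[.509,-.28,.02]).astype(int)
    out.append(cv2.resize(im[u[1]-55:u[1]+55,u[0]-40:u[0]+40][:,:,::-1],None,fx=5,fy=5,interpolation=cv2.INTER_CUBIC))
    print(bot.pinpoint("block",c)[:4] and [world(c,r["xyz"]) for r in bot.pinpoint("block",c)[:4]])
cv2.imwrite("pics/g2.png",np.hstack(out))
```

```text
[ 0.509  -0.2763 -0.0013] 0.03430108327360701 0.0 [ 0.0779 -0.8138 -0.1392]
[array([ 0.5529, -0.3856, -0.0033]), array([ 0.3927, -0.3017,  0.0022])]
[]
```

View pics/g2.png

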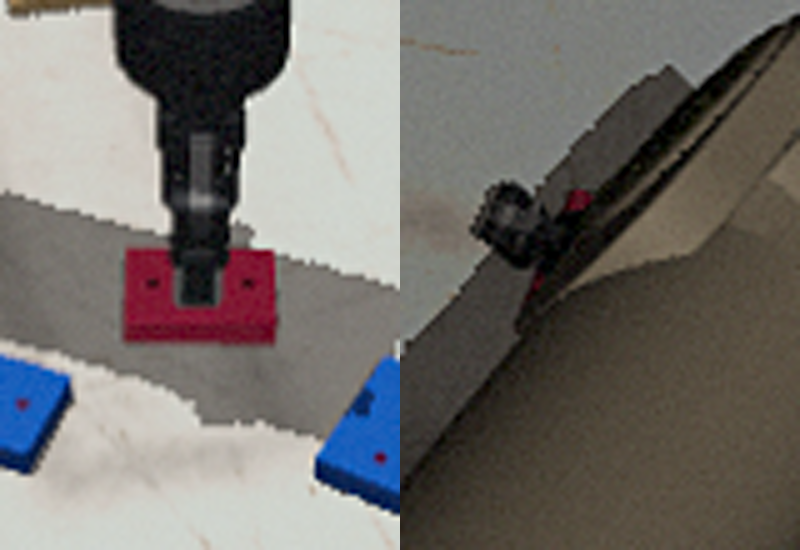

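Run:
```python
from plan import *
im,d=look("side"); W=cloud("side",d); P,R,o=state()
L=(W-P)@R   # tool frame
m=(abs(L[...,0])<.03)&(abs(L[...,1])<.06)&(L[...,2]<.02)&(L[...,2]>-.08)&(im.max(-1)<90)&(im[...,0].astype(int)-im[...,2]<15)
Q=L[m]; 
for z in np.arange(-.07,.02,.005):
    q=Q[abs(Q[:,2]-z)<.0025]
    if len(q)>2: print(round(z,3),len(q),"x",np.percentile(q[:,0],[5,95]),"y",np.percentile(q[:,1],[5,95]))
```

```text
-0.07 3 x [-0.002  0.012] y [-0.0478  0.0106]
-0.055 5 x [-0.0043  0.0076] y [-0.0329 -0.0306]
-0.05 13 x [-0.0053  0.0067] y [-0.0331 -0.0298]
-0.045 14 x [-0.0076  0.0087] y [-0.0336 -0.0241]
-0.04 11 x [-0.0077  0.009 ] y [-0.0322 -0.0241]
-0.035 15 x [-0.0062  0.0101] y [-0.0327 -0.024 ]
-0.03 3 x [-0.0079  0.0083] y [-0.0253 -0.0241]
```

Run:
```python
from plan import *
im,d=look("side"); W=cloud("side",d); P,R,o=state()
L=(W-P)@R
m=(abs(L[...,0])<.02)&(abs(L[...,1])<.06)&(L[...,2]<.02)&(L[...,2]>-.08)&(abs(im[...,0].astype(int)-im[...,2])<30)
Q=L[m]
for z in np.arange(-.05,.01,.004):
    q=Q[abs(Q[:,2]-z)<.002]
    if len(q)>2: print(round(z,3),len(q),"x",np.percentile(q[:,0],[5,95]),"y",np.percentile(q[:,1],[5,95]))
v,u=np.where(m); c0=int(np.median(u))
for r in range(v.min(),v.max()+14): print(r,im[r,c0],L[r,c0])
```

```text
-0.05 10 x [-0.0065  0.008 ] y [-0.0325 -0.0273]
-0.046 14 x [-0.0083  0.0087] y [-0.0326 -0.0246]
-0.042 6 x [-0.0048  0.0091] y [-0.0328 -0.0263]
-0.038 12 x [-0.0077  0.0089] y [-0.0326 -0.0233]
-0.034 11 x [-0.0078  0.0101] y [-0.0322 -0.0229]
-0.03 3 x [-0.0061  0.0101] y [-0.0263 -0.0234]
-0.002 126 x [-0.0193  0.0176] y [-0.0593  0.048 ]
0.002 102 x [-0.0185  0.0187] y [-0.0522  0.046 ]
294 [64 65 64] [ 0.0024 -0.0421 -0.1294]
295 [69 68 68] [ 0.0024 -0.0448 -0.129 ]
296 [69 71 70] [ 0.0024 -0.051  -0.1317]
297 [65 68 68] [ 0.0024 -0.0509 -0.1289]
298 [73 68 70] [ 0.0024 -0.0531 -0.128 ]
299 [74 71 74] [ 0.0024 -0.0545 -0.1265]
300 [70 66 68] [ 0.0023 -0.0562 -0.1253]
301 [93 92 93] [ 0.0024 -0.0619 -0.1276]
302 [122 121 120] [ 0.0023 -0.0609 -0.124 ]
303 [130 128 129] [ 0.0023 -0.0638 -0.1239]
304 [94 94 96] [ 0.0023 -0.066  -0.1231]
305 [59 63 63] [ 0.0023 -0.0669 -0.1211]
306 [42 37 39] [ 0.0022 -0.0663 -0.1178]
307 [31 33 34] [ 0.0022 -0.0688 -0.1173]
308 [27 26 33] [ 0.0021 -0.0642 -0.1103]
309 [23 25 24] [ 0.0021 -0.0603 -0.1039]
310 [18 20 30] [ 0.002  -0.0578 -0.0988]

[... 1254 characters left out ...]
-0.0011]
341 [125 117 112] [ 0.0007 -0.0503  0.0022]
342 [126 123 116] [ 0.0008 -0.0574 -0.0022]
343 [128 126 117] [ 0.0007 -0.0593 -0.001 ]
344 [125 122 117] [nan nan nan]
345 [124 121 115] [ 0.0007 -0.0652 -0.0009]
346 [190 188 180] [ 0.0007 -0.0672  0.0002]
347 [214 214 205] [ 0.0008 -0.0724 -0.0024]
348 [211 207 199] [ 0.0007 -0.0735 -0.0004]
349 [205 201 192] [ 0.0008 -0.0785 -0.0027]
350 [205 199 191] [ 0.0007 -0.0805 -0.0016]
351 [199 195 186] [ 0.0007 -0.0832 -0.0014]
352 [193 188 177] [ 0.0007 -0.0847  0.0001]
353 [185 178 171] [ 0.0008 -0.0896 -0.0022]
354 [184 178 171] [ 0.0007 -0.0918 -0.0015]
355 [188 184 174] [ 0.0007 -0.0935 -0.0002]
356 [196 190 182] [ 0.0007 -0.0967 -0.0006]
```

The fingers closed about 13 mm above the block: the tips sit about 28 mm behind the reported TCP. I'll reopen, go lower in steps, and check the force and the tip height.

step_arm(increments="1 0 0 0 0 0 0; 1 0 0 0 0 0 0; 1 0 0 0 0 0 0; 1 0 0 0 0 0 0; 1 0 0 0 0 0 0; 1 0 0 0 0 0 0; 1 0 0 0.006 0 0 0; 1 0 0 0.006 0 0 0; 1 0 0 0.006 0 0 0; 1 0 0 0 0 0 0")

```text
t: 6.85
ee_pos: [0.508, -0.2756, -0.0211]
orientation: [-3.142, -0.003, 2.749]
wrist_force: [0.0, -0.4, 0.2]
width: 0.0853
grip_force: 0.0
```

```bash
cat > tip.py <<'E'
from plan import *
im,d=look("side"); W=cloud("side",d); P,R,o=state()
print(P,o["width"],o["wrist_force"])
L=(W-P)@R; u=proj("side",P+R@[0,-.045,-.03]).astype(int)
for r in range(u[1]-14,u[1]+16): print(r,im[r,u[0]],L[r,u[0]], W[r,u[0],2])
E
python3 tip.py
```

```text
[ 0.5082 -0.2759 -0.0205] 0.08544914491236762 [-0.3285  0.5725  0.1955]
321 [0 2 9] [ 0.003  -0.0618 -0.0899] 0.06941860128840481
322 [22 25 28] [ 0.003  -0.0666 -0.0916] 0.07118057344783554
323 [26 21 33] [ 0.003  -0.0703 -0.0923] 0.07186835371274257
324 [40 37 41] [ 0.0031 -0.0755 -0.0945] 0.07407651139529355
325 [34 35 40] [ 0.003  -0.0755 -0.0916] 0.07112716295988558
326 [29 34 34] [ 0.003  -0.0751 -0.0883] 0.06781320025925427
327 [27 23 27] [ 0.0029 -0.0734 -0.0837] 0.0632438422028229
328 [17 22 19] [ 0.0027 -0.0566 -0.0639] 0.04340592652024879
329 [25 29 31] [ 0.0026 -0.0566 -0.0608] 0.04036739244533724
330 [14 17 21] [ 0.0026 -0.0556 -0.0567] 0.0362628840563846
331 [18 19 23] [ 0.0026 -0.0578 -0.0559] 0.035473806350718125
332 [28 29 29] [ 0.0024 -0.0524 -0.0473] 0.026866811069223347
333 [ 8 22 19] [ 0.0025 -0.0564 -0.0484] 0.02792066566024563
334 [53 51 51] [ 0.0024 -0.0579 -0.0468] 0.02629560269396594
335 [104 101  96] [ 0.0023 -0.0496 -0.0351] 0.014653261826158052
336 [118 116 108] [ 0.0021 -0.0365 -0.0184] -0.0020718875145981875
337 [117 113 109] [ 0.0021 -0.0383 -0.0171] -
[... 186 characters left out ...]
83 -0.0179] -0.00252467637264987
341 [125 121 115] [ 0.0021 -0.0519 -0.0185] -0.0019717037973146744
342 [118 114 109] [ 0.0021 -0.0556 -0.0192] -0.001220893199159015
343 [191 188 181] [ 0.0021 -0.0589 -0.0196] -0.0008935845793757012
344 [186 185 177] [ 0.0021 -0.0625 -0.0203] -0.00020969492373238013
345 [125 120 114] [ 0.0021 -0.0658 -0.0206] 0.00017398900558079818
346 [120 118 112] [ 0.0021 -0.0692 -0.0211] 0.0006480068573380785
347 [120 114 109] [ 0.002  -0.0712 -0.0201] -0.00036497869484867774
348 [115 112 106] [ 0.002  -0.0752 -0.0212] 0.0007180571298595013
349 [182 177 170] [ 0.0021 -0.0795 -0.0228] 0.0023251973665926588
350 [207 199 192] [ 0.002  -0.08   -0.0201] -0.0003373152816631568
```

step_arm(increments="1 0 0 0.006 0 0 0; 1 0 0 0.005 0 0 0; 1 0 0 0 0 0 0; 0.4 0 0 0 0 0 0; 0.4 0 0 0 0 0 0; 0.4 0 0 0 0 0 0; 0.4 0 0 0 0 0 0; 0.4 0 0 0 0 0 0; 0.4 0 0 0 0 0 0", squeeze=40)

```text
t: 7.65
ee_pos: [0.512, -0.2785, -0.0262]
orientation: [3.142, 0.007, 2.748]
wrist_force: [-3.1, 0.6, 26.0]
width: 0.0493
grip_force: 54.1
```

```bash
python3 tip.py
```

```text
[ 0.512  -0.2785 -0.0263] 0.04913887718480902 [-2.8003  1.9295 25.7712]
323 [39 40 40] [ 0.0023 -0.0538 -0.083 ] 0.056660216545296155
324 [30 24 32] [ 0.0023 -0.0561 -0.0822] 0.05591927330751382
325 [23 24 31] [ 0.0022 -0.057  -0.0801] 0.05379222061828171
326 [14 13 23] [ 0.0022 -0.0577 -0.0778] 0.0515476846696014
327 [24 22 27] [ 0.002  -0.035  -0.0522] 0.025890543842483654
328 [15 21 22] [ 0.002 -0.04  -0.054] 0.027714022976901547
329 [17 13 23] [ 0.002 -0.041 -0.052] 0.02567055346769217
330 [25 27 23] [ 0.002  -0.0397 -0.0475] 0.02120845181734117
331 [22 17 22] [ 0.002  -0.0402 -0.0449] 0.018600580396294898
332 [23 28 33] [ 0.0019 -0.0373 -0.0388] 0.012481942403168108
333 [27 33 32] [ 0.0019 -0.0386 -0.037 ] 0.010665629654016705
334 [92 87 88] [ 0.0019 -0.0382 -0.0334] 0.0071019587789023925
335 [123 119 114] [ 0.0018 -0.0304 -0.0221] -0.004150324047426118
336 [123 119 114] [ 0.0018 -0.0365 -0.0253] -0.0009950303472776303
337 [117 113 106] [ 0.0018 -0.0401 -0.0258] -0.0005292308479194249
338 [119 115 110] [ 0.0018 -0.0402 -0.0227] -0.0035517878173209638
339 [118 112 108] [ 0.0018 -
[... 201 characters left out ...]
.0583 -0.029 ] 0.00270106652262731
343 [127 124 116] [ 0.0019 -0.0608 -0.0285] 0.002176564642638885
344 [123 118 116] [ 0.0019 -0.0602 -0.0246] -0.0016617230246030214
345 [121 115 112] [ 0.0019 -0.0655 -0.0272] 0.0008819206743596342
346 [131 127 120] [ 0.0019 -0.0668 -0.0254] -0.000848033794420533
347 [132 126 119] [ 0.0019 -0.0705 -0.0262] -5.565993697299452e-05
348 [187 183 176] [ 0.0019 -0.0732 -0.0259] -0.0003534056150996137
349 [209 204 198] [ 0.0019 -0.076  -0.0259] -0.00040106066821976995
350 [206 198 190] [ 0.0019 -0.0769 -0.0237] -0.002624825560040936
351 [195 189 182] [ 0.0019 -0.0807 -0.0246] -0.0016456335177031734
352 [191 183 176] [ 0.0019 -0.0842 -0.0254] -0.0009300064358923022
```

step_arm(increments="0.4 0 0 -0.005 0 0 0; 0.4 0 0 -0.01 0 0 0; 0.4 0 0 -0.02 0 0 0; 0.4 0 0 -0.03 0 0 0; 0.4 0 0 -0.03 0 0 0; 0.4 0 0 -0.03 0 0 0; 0.4 0 0 -0.03 0 0 0; 0.4 0 0 -0.03 0 0 0; 0.4 0 0 -0.02 0 0 0; 0.4 0 0 0 0 0 0")

```text
t: 8.53
ee_pos: [0.5108, -0.2777, 0.1799]
orientation: [3.141, 0.007, 2.748]
wrist_force: [-0.3, -0.6, -1.4]
width: 0.0494
grip_force: 42.4
```

```bash
cat > blk.py <<'E'
from plan import *
def rose(c,save=None):
    im,d=look(c,save); W=cloud(c,d); P,R,o=state(); L=(W-P)@R
    hsv=cv2.cvtColor(im,cv2.COLOR_RGB2HSV)
    m=(hsv[...,0]>160)&(hsv[...,0]<177)&(hsv[...,1]>120)&(hsv[...,2]>50)
    return im,W,L,m,o
if __name__=="__main__":
  im,W,L,m,o=rose("side"); print(o["ee_pos"],o["orientation"],o["width"],o["grip_force"],o["wrist_force"])
  k=m&(np.linalg.norm(L,axis=-1)<.09); q=L[k]; print(len(q),"tool frame pct",np.percentile(q,[3,50,97],axis=0))
  print("z spread of bottom",np.sort(W[k][:,2])[:8])
  u=proj("side",W[k].mean(0)).astype(int)
  cv2.imwrite("pics/g3.png",cv2.resize(im[u[1]-60:u[1]+60,u[0]-80:u[0]+80][:,:,::-1],None,fx=4,fy=4,interpolation=cv2.INTER_CUBIC))
E
python3 blk.py
```

```text
[ 0.51   -0.277   0.1773] [3.1413 0.0041 2.7487] 0.04880632864067674 42.351277470588684 [ 0.2501  0.4915 -1.8957]
404 tool frame pct [[-0.0317 -0.0277 -0.045 ]
 [ 0.0145 -0.0129 -0.0429]
 [ 0.0346  0.0201 -0.0322]]
z spread of bottom [0.2073 0.2075 0.2075 0.2086 0.2088 0.209  0.2091 0.2092]
```

View pics/g3.png

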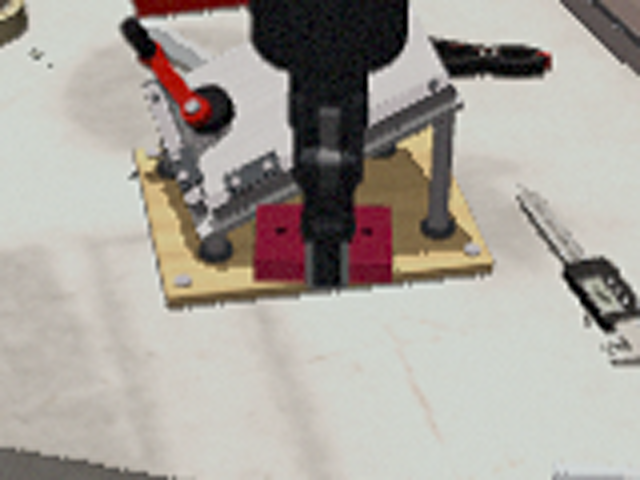

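Run:
```python
from plan import *
h=bedw([.137,.052,.05]); print(h,Ro.from_matrix(TB).as_euler('xyz'))
plan([([.5,-.2,.29],TB,.035),(bedw([.137,.052,.10]),TB,.035)],0.4)
```

```text
[0.6435 0.0143 0.167 ] [2.8271 0.4712 2.9314]
-> [ 0.5  -0.2   0.29] n 6
0.4 0.0064 0.0112 -0.0188 -0.0585 -0.0724 -0.0419
0.4 0.0045 0.0125 -0.0185 -0.0585 -0.0724 -0.0419
0.4 0.0026 0.0138 -0.0180 -0.0585 -0.0724 -0.0419
0.4 0.0008 0.0149 -0.0173 -0.0585 -0.0724 -0.0419
0.4 -0.0011 0.0158 -0.0164 -0.0585 -0.0724 -0.0419
0.4 -0.0029 0.0167 -0.0153 -0.0585 -0.0724 -0.0419
-> [0.6192 0.0037 0.2094] n 8
0.4 -0.0037 0.0226 0.0212 0.0000 0.0000 0.0000  x8
```

step_arm(increments="0.4 0.0064 0.0112 -0.0188 -0.0585 -0.0724 -0.0419; 0.4 0.0045 0.0125 -0.0185 -0.0585 -0.0724 -0.0419; 0.4 0.0026 0.0138 -0.018 -0.0585 -0.0724 -0.0419; 0.4 0.0008 0.0149 -0.0173 -0.0585 -0.0724 -0.0419; 0.4 -0.0011 0.0158 -0.0164 -0.0585 -0.0724 -0.0419; 0.4 -0.0029 0.0167 -0.0153 -0.0585 -0.0724 -0.0419; 0.4 0 0 0 0 0 0; 0.4 0 0 0 0 0 0")

```text
t: 9.25
ee_pos: [0.4983, -0.1996, 0.2871]
orientation: [2.825, 0.466, 2.929]
wrist_force: [0.7, 1.2, -1.5]
width: 0.0491
grip_force: 42.3
```

step_arm(increments="0.4 -0.0037 0.0226 0.0212 0 0 0; 0.4 -0.0037 0.0226 0.0212 0 0 0; 0.4 -0.0037 0.0226 0.0212 0 0 0; 0.4 -0.0037 0.0226 0.0212 0 0 0; 0.4 -0.0037 0.0226 0.0212 0 0 0; 0.4 -0.0037 0.0226 0.0212 0 0 0; 0.4 -0.0037 0.0226 0.0212 0 0 0; 0.4 -0.0037 0.0226 0.0212 0 0 0; 0.4 0 0 0 0 0 0; 0.4 0 0 0 0 0 0")

```text
t: 10.08
ee_pos: [0.6178, 0.0079, 0.2028]
orientation: [2.831, 0.461, 2.938]
wrist_force: [0.1, -0.1, -2.5]
width: 0.0488
grip_force: 42.3
```

```bash
cat > h2.py <<'E'
from blk import *
for c in("side","top"):
    im,W,L,m,o=rose(c); B=(W-BO)@BR
    k=m&(B[...,2]>.002)&(np.linalg.norm(L,axis=-1)<.12)
    if k.sum()<20: print(c,k.sum()); continue
    q=B[k]; print(c,len(q),"bed frame\n",np.percentile(q,[2,50,98],axis=0)); print("tool\n",np.percentile(L[k],[2,50,98],axis=0))
P,R,o=state(); print("tcp bed",(P-BO)@BR,"rot err",Ro.from_matrix(R.T@TB).as_rotvec(),o["wrist_force"],o["width"],o["t"])
E
python3 h2.py
```

```text
side 284 bed frame
 [[0.0966 0.021  0.1238]
 [0.1449 0.0441 0.1354]
 [0.164  0.0764 0.1711]]
tool
 [[-0.0305 -0.0315 -0.0755]
 [-0.0114 -0.0084 -0.0399]
 [ 0.0369  0.0239 -0.0283]]
top 522 bed frame
 [[0.1292 0.0293 0.1271]
 [0.1499 0.0518 0.1375]
 [0.1668 0.0764 0.1406]]
tool
 [[-0.0325 -0.0222 -0.044 ]
 [-0.0156  0.0003 -0.041 ]
 [ 0.005   0.025  -0.0308]]
tcp bed [0.134  0.0514 0.0966] rot err [-0.0016 -0.0072 -0.0012] [-0.815  -0.2756 -0.5398] 0.04913757610564156 10.1833
```

step_arm(increments="0.4 -0.003 0 0.025 0 -0.006 0; 0.4 0 0 0.025 0 0 0; 0.4 0 0 0.025 0 0 0; 0.4 0 0 0.02 0 0 0; 0.4 0 0 0.012 0 0 0; 0.4 0 0 0.005 0 0 0; 0.4 0 0 0 0 0 0; 0.4 0 0 0 0 0 0")

```text
t: 10.85
ee_pos: [0.6758, 0.0268, 0.1138]
orientation: [2.826, 0.473, 2.928]
wrist_force: [-0.3, 0.4, -1.3]
width: 0.0491
grip_force: 42.3
```

```bash
python3 h2.py
```

```text
side 234 bed frame
 [[0.1026 0.0215 0.0172]
 [0.1504 0.0419 0.0274]
 [0.1692 0.0735 0.042 ]]
tool
 [[-0.0302 -0.0299 -0.055 ]
 [-0.0115 -0.0096 -0.0404]
 [ 0.0365  0.0221 -0.0305]]
top 397 bed frame
 [[0.1377 0.0279 0.0194]
 [0.1566 0.0513 0.0291]
 [0.1723 0.0752 0.0323]]
tool
 [[-0.0331 -0.0237 -0.0451]
 [-0.0173 -0.0003 -0.0419]
 [ 0.0015  0.0235 -0.0321]]
tcp bed [ 0.1394  0.0517 -0.0128] rot err [ 0.0001  0.0041 -0.0018] [-0.9875 -0.027  -0.9101] 0.04948623707023025 10.95
```

step_arm(increments="0.4 0.002 0 0.005 0 0.004 0; 0.4 0 0 0.004 0 0 0; 0.4 0 0 0.003 0 0 0; 0.4 0 0 0 0 0 0; 0.4 0 0 0 0 0 0")

```text
t: 11.37
ee_pos: [0.6797, 0.0309, 0.102]
orientation: [2.827, 0.469, 2.931]
wrist_force: [-0.3, 0.0, -1.1]
width: 0.0487
grip_force: 42.3
```

step_arm(increments="0.4 0 0 0.001 0 0 0; 0.4 0 0 0.001 0 0 0; 0.4 0 0 0 0 0 0")

```text
t: 11.62
ee_pos: [0.6808, 0.031, 0.1013]
orientation: [2.826, 0.469, 2.93]
wrist_force: [-5.2, -0.5, 4.4]
width: 0.0492
grip_force: 47.3
```

step_arm(increments="0.7 0 0 0 0 0 0; 0.7 0 0 0 0 0 0; 0.7 0 0 0 0 0 0; 0.7 0 0 0 0 0 0; 0.7 0 0 0 0 0 0; 0.7 0 0 0 0 0 0; 0.7 0 0 0 0 0 0; 0.7 0 0 0 0 0 0; 0.7 0 0 0 0 0 0; 0.7 0 0 0 0 0 0")

```text
t: 12.45
ee_pos: [0.6808, 0.0313, 0.1007]
orientation: [2.826, 0.469, 2.931]
wrist_force: [0.7, 0.4, 0.9]
width: 0.0598
grip_force: 0.0
```

```bash
cat > h3.py <<'E'
from blk import *
import sys
P,R,o=state(); print("tcp bed",(P-BO)@BR,o["wrist_force"],o["width"],o["t"])
out=[]
for c in("side","top"):
    im,W,L,m,o=rose(c); B=(W-BO)@BR
    k=m&(B[...,2]>.006)&(B[...,2]<.022)&(B[...,0]>-.01)&(B[...,0]<.19)&(B[...,1]>-.01)&(B[...,1]<.13)
    print(c,k.sum()); 
    if k.sum()>20: print(np.percentile(B[k],[1,50,99],axis=0))
    u=proj(c,bedw([.06,.06,.02])).astype(int)
    out.append(cv2.resize(im[u[1]-75:u[1]+75,u[0]-65:u[0]+65][:,:,::-1],(400,460),interpolation=cv2.INTER_CUBIC))
if len(sys.argv)>1: cv2.imwrite("pics/"+sys.argv[1],np.hstack(out))
E
python3 h3.py r1.png
```

```text
tcp bed [ 0.1363  0.0522 -0.028 ] [0.7276 0.3657 0.9071] 0.0598379403095589 12.45
side 344
[[0.0278 0.0055 0.0088]
 [0.0673 0.0302 0.0144]
 [0.0994 0.0584 0.019 ]]
top 1
```

View pics/r1.png

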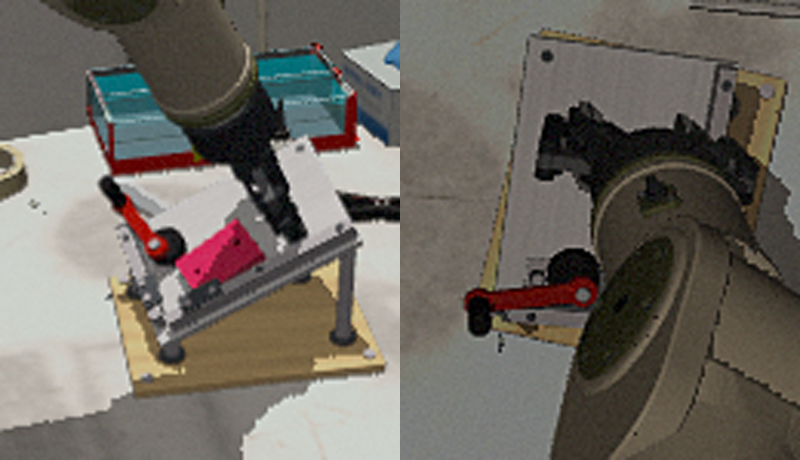

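The block has slid down to bed x of about 0.03–0.10 and is free of the fingers. It may still be moving, so I'll back off and look again.

step_arm(increments="0.7 0 0 -0.02 0 0 0; 0.7 0 0 -0.03 0 0 0; 0.7 0 0 -0.03 0 0 0; 0.7 0 0 -0.02 0 0 0; 0.7 0 0 0 0 0 0; 0.7 0 0 0 0 0 0")

```text
t: 13.05
ee_pos: [0.6328, 0.0098, 0.1871]
orientation: [2.825, 0.472, 2.93]
wrist_force: [-0.2, -0.0, -0.1]
width: 0.06
grip_force: 0.0
```

```bash
python3 h3.py r2.png
```

```text
tcp bed [0.1377 0.0525 0.0732] [-0.2321 -0.0373 -0.1185] 0.06001802387740889 13.05
side 302
[[0.0074 0.003  0.0079]
 [0.0411 0.0277 0.0148]
 [0.0752 0.0573 0.02  ]]
top 1
```

View pics/r2.png

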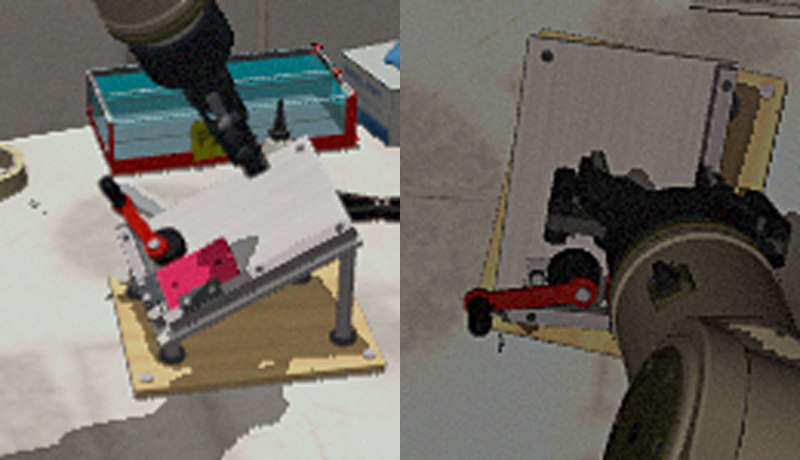

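step_arm(increments="0 0.009 -0.007 0.01 0 0 0; 0 0.009 -0.007 0.015 0 0 0; 0 0.009 -0.007 0.015 0 0 0; 0 0.009 -0.007 0.015 0 0 0; 0 0 0 0.005 0 0 0; 0 0 0 0 0 0 0; 0 0 0 0 0 0 0; 0 0 0 0 0 0 0")

```text
t: 13.82
ee_pos: [0.6291, 0.0028, 0.1115]
orientation: [2.826, 0.47, 2.931]
wrist_force: [1.4, -0.4, -1.0]
width: -0.0001
grip_force: 0.0
```

```bash
python3 h3.py
python3 - <<'E'
from plan import *
im,d=look("side"); W=cloud("side",d); P,R,o=state(); L=(W-P)@R;B=(W-BO)@BR
m=(abs(L[...,0])<.02)&(abs(L[...,1])<.03)&(L[...,2]>-.06)&(L[...,2]<0)&(im.max(-1)<110)
q=B[m];
for z in np.arange(.01,.09,.005):
    a=q[abs(q[:,2]-z)<.0025]
    if len(a)>3: print(round(z,3),len(a),np.percentile(a,[5,95],axis=0)[:,:2].ravel())
E
```

```text
tcp bed [0.1014 0.0247 0.0124] [ 1.4375 -0.3908 -1.009 ] -8.886858977255842e-05 13.8167
side 302
[[0.0072 0.0014 0.0091]
 [0.042  0.0274 0.0146]
 [0.0753 0.0536 0.0193]]
top 125
[[0.0079 0.0284 0.0096]
 [0.0206 0.042  0.0158]
 [0.0433 0.0502 0.0191]]
0.045 7 [0.0938 0.012  0.1113 0.0266]
0.05 10 [0.0933 0.0093 0.1101 0.0186]
0.055 11 [0.093  0.0085 0.1111 0.0279]
0.06 6 [0.0961 0.0077 0.1049 0.0115]
```

step_arm(increments="0 0 0 0.015 0 0 0; 0 0 0 0.012 0 0 0; 0 0 0 0.006 0 0 0; 0 0.005 0 0 0 0 0; 0 0.004 0 0 0 0 0; 0 0 0 0 0 0 0; 0 0 0 0 0 0 0")

```text
t: 14.55
ee_pos: [0.6362, 0.0111, 0.0791]
orientation: [2.826, 0.47, 2.93]
wrist_force: [-0.5, -0.1, -0.5]
width: -0.0003
grip_force: 0.0
```

step_arm(increments="0 0.001 0 0 0 0 0; 0 0.001 0 0 0 0 0; 0 0.001 0 0 0 0 0; 0 0 0 0 0 0 0")

```text
t: 14.88
ee_pos: [0.6337, 0.0119, 0.0772]
orientation: [2.826, 0.469, 2.931]
wrist_force: [0.4, -0.3, -0.0]
width: 0.0
grip_force: 0.0
```

step_arm(increments="0 0.001 0 0 0 0 0; 0 0.001 0 0 0 0 0; 0 0 0 0 0 0 0")

```text
t: 15.13
ee_pos: [0.6319, 0.0123, 0.0761]
orientation: [2.826, 0.469, 2.931]
wrist_force: [0.7, -0.5, -0.2]
width: -0.0003
grip_force: 0.0
```

step_arm(increments="0 0.001 0 0 0 0 0; 0 0.001 0 0 0 0 0; 0 0 0 0 0 0 0")

```text
t: 15.38
ee_pos: [0.6301, 0.0126, 0.0752]
orientation: [2.826, 0.469, 2.931]
wrist_force: [-0.6, 0.5, -0.7]
width: 0.0
grip_force: 0.0
```

```bash
python3 h3.py
```

```text
tcp bed [ 0.0839  0.0242 -0.0209] [-0.5951  0.5085 -0.6578] 6.429039302782729e-06 15.3833
side 266
[[0.0041 0.002  0.0079]
 [0.0322 0.0255 0.0148]
 [0.0707 0.0576 0.0203]]
top 75
[[0.0036 0.0354 0.0082]
 [0.0152 0.0442 0.0155]
 [0.0301 0.05   0.0188]]
```

step_arm(increments="0 0.001 0 0 0 0 0; 0 0 0 0 0 0 0; 0 0 0 0 0 0 0")

```text
t: 15.73
ee_pos: [0.6294, 0.0128, 0.0748]
orientation: [2.826, 0.469, 2.931]
wrist_force: [-0.0, 0.0, 0.5]
width: -0.0003
grip_force: 0.0
```

step_arm(increments="0 0.001 0 0 0 0 0; 0 0 0 0 0 0 0; 0 0 0 0 0 0 0")

```text
t: 15.98
ee_pos: [0.6285, 0.013, 0.0744]
orientation: [2.826, 0.469, 2.931]
wrist_force: [-0.2, 0.2, -0.1]
width: -0.0002
grip_force: 0.0
```

step_arm(increments="0 0.001 0 0 0 0 0; 0 0 0 0 0 0 0; 0 0 0 0 0 0 0")

```text
t: 16.23
ee_pos: [0.6277, 0.0132, 0.074]
orientation: [2.826, 0.469, 2.931]
wrist_force: [1.1, 0.0, -0.2]
width: -0.0001
grip_force: 0.0
```

step_arm(increments="0 0.001 0 0 0 0 0; 0 0 0 0 0 0 0; 0 0 0 0 0 0 0")

```text
t: 16.48
ee_pos: [0.6275, 0.0132, 0.0741]
orientation: [2.826, 0.47, 2.93]
wrist_force: [2.8, -0.7, 1.2]
width: 0.0
grip_force: 1.5
```

step_arm(increments="0 0.001 0 0 0 0 0; 0 0 0 0 0 0 0; 0 0 0 0 0 0 0")

```text
t: 16.73
ee_pos: [0.6273, 0.0131, 0.0743]
orientation: [2.826, 0.472, 2.93]
wrist_force: [5.0, 0.1, 2.3]
width: 0.0001
grip_force: 2.7
```

Firm contact at about 5 N with the finger face at bed x of about 0.070, so the block is at the stop. I'll retreat.

step_arm(increments="0 -0.006 0 0 0 0 0; 0 -0.01 0 -0.01 0 0 0; 0 0 0 -0.03 0 0 0; 0 0 0 -0.03 0 0 0; 0 0 0 -0.03 0 0 0; 0 0 0 0 0 0 0; 0 0 0 0 0 0 0")

```text
t: 17.32
ee_pos: [0.5917, -0.0111, 0.167]
orientation: [2.825, 0.471, 2.93]
wrist_force: [-0.1, -0.0, -0.6]
width: 0.0001
grip_force: 0.0
```

```bash
cat > kn.py <<'E'
from plan import *
for c in("top","side"):
    im,d=look(c); W=cloud(c,d); B=(W-BO)@BR; hsv=cv2.cvtColor(im,cv2.COLOR_RGB2HSV)
    near=(abs(B[...,0]-.02)<.08)&(abs(B[...,1]-.105)<.06)
    blk=near&(im.max(-1)<60)&(B[...,2]>.03)&(B[...,2]<.068)
    Q=B[blk]; print(c,"knob",len(Q)); 
    if len(Q): print(np.percentile(Q,[5,50,95],axis=0))
    Q=Q[Q[:,2]>.056]; 
    if len(Q): print("top face",len(Q),Q.mean(0),Q.min(0),Q.max(0))
    red=near&(hsv[...,1]>140)&((hsv[...,0]<10)|(hsv[...,0]>170))&(B[...,2]>.018)&(B[...,2]<.036)&(B[...,1]>.06)
    q=B[red]
    if len(q)>5:
        c0=q.mean(0); w=np.linalg.svd((q-c0)[:,:2])[2][0]; w*=np.sign(w[1]); print("lever",len(q),c0,"dir",w,"q",.349-np.arctan2(-w[0],w[1]))
E
python3 h3.py; python3 kn.py
```

```text
tcp bed [0.0966 0.0244 0.0806] [-0.0944 -0.0145 -0.5573] 6.27466677258053e-05 17.3167
side 287
[[0.0024 0.0028 0.0083]
 [0.035  0.0268 0.0149]
 [0.0687 0.0584 0.02  ]]
top 157
[[0.043  0.0112 0.0066]
 [0.0612 0.0369 0.0149]
 [0.0706 0.0503 0.0187]]
top knob 87
[[-0.0034  0.1305  0.0336]
 [ 0.0055  0.1373  0.0558]
 [ 0.0092  0.1437  0.0615]]
top face 42 [0.0019 0.1369 0.0598] [-0.0057  0.1296  0.056 ] [0.008  0.1438 0.0634]
lever 256 [0.0124 0.0995 0.0251] dir [-0.2254  0.9743] q 0.12164012896339932
side knob 42
[[-0.0039  0.1268  0.0315]
 [ 0.0018  0.1294  0.0479]
 [ 0.0067  0.137   0.061 ]]
top face 13 [0.0018 0.1323 0.0595] [-0.0027  0.1251  0.0574] [0.0067 0.1414 0.0614]
lever 89 [0.0097 0.0975 0.0251] dir [-0.2405  0.9706] q 0.10607649777431519
```

```bash
cat > cam.py <<'E'
from plan import *
PV=np.array([.0186,.0685])
def tan(q): return np.array([np.cos(.349-q),np.sin(.349-q)])
def knob(q): return PV+.07*np.array([-np.sin(.349-q),np.cos(.349-q)])
def Rq(q): return TB@Ro.from_rotvec([0,0,q-.349]).as_matrix()
def fing(q,back,z=.008): c=knob(q)-back*tan(q); return bedw([c[0],c[1],z])
def where():
    fs=[]
    for _ in range(4): bot.capture("side"); fs.append(bot.get_obs()["wrist_force"])
    P,R,o=state(); b=(P-BO)@BR; f=np.mean(fs,0)@BR
    x=-R[:,0]@BR; t=x[:2]/np.linalg.norm(x[:2])   # push dir in bed
    k=b[:2]+.019*t; v=k-PV; q=.349-np.arctan2(-v[0],v[1])
    print("t",o["t"],"tcp bed",b,"contact q",round(q,3),"rad",np.linalg.norm(v),"F push",-f[:2]@t,"F bed",f,"tool q",.349-np.arctan2(t[1],t[0])); return q
E
python3 - <<'E'
from cam import *
P,R,o=state(); print("j",o["joint_pos"])
plan([(fing(.11,.034,.085),Rq(.11),.03),(fing(.11,.034,.008),Rq(.11),.03)],0)
E
```

```text
j [-0.3302  0.0017  0.4818  2.0629 -0.4874  0.653   1.9148]
-> [0.4847 0.1115 0.1415] n 6
0 0.0209 0.0173 -0.0011 0.0001 -0.0008 -0.0400
0 0.0202 0.0182 -0.0011 0.0001 -0.0008 -0.0400
0 0.0194 0.0190 -0.0011 0.0001 -0.0008 -0.0400
0 0.0186 0.0197 -0.0011 0.0001 -0.0008 -0.0400
0 0.0178 0.0204 -0.0011 0.0001 -0.0008 -0.0400
0 0.0170 0.0211 -0.0012 0.0001 -0.0008 -0.0400
-> [0.5222 0.1279 0.0762] n 3
0 0.0000 -0.0000 0.0257 0.0000 0.0000 0.0000  x3
```

step_arm(increments="0 0.0209 0.0173 -0.0011 0 -0.0008 -0.04; 0 0.0202 0.0182 -0.0011 0 -0.0008 -0.04; 0 0.0194 0.019 -0.0011 0 -0.0008 -0.04; 0 0.0186 0.0197 -0.0011 0 -0.0008 -0.04; 0 0.0178 0.0204 -0.0011 0 -0.0008 -0.04; 0 0.017 0.0211 -0.0012 0 -0.0008 -0.04; 0 0 0 0 0 0 0; 0 0 0 0 0 0 0")

```text
t: 18.18
ee_pos: [0.4848, 0.1123, 0.1421]
orientation: [2.955, 0.533, -3.085]
wrist_force: [-0.3, -1.1, 0.6]
width: 0.0002
grip_force: 0.0
```

Run:
```python
from cam import *
P,R,o=state(); print("j",o["joint_pos"],P,fing(.11,.034,.085),Ro.from_matrix(R.T@Rq(.11)).as_rotvec()); where()
plan([(fing(.11,.034,.008),Rq(.11),.03)],0)
```

```text
j [-0.3698 -0.2379  0.1418  2.3236 -0.1399  0.5048  1.5594] [0.4848 0.1123 0.1421] [0.4847 0.1115 0.1415] [0.001  0.0015 0.0026]
t 18.3833 tcp bed [-0.0299  0.1273  0.0853] contact q -0.094 rad 0.06997499632907703 F push 0.1944576216552782 F bed [-0.0764 -0.512  -0.2572] tool q 0.11197632468489924
-> [0.5222 0.1279 0.0762] n 3
0 0.0003 0.0005 0.0258 -0.0002 0.0005 -0.0007
0 0.0003 0.0005 0.0258 -0.0002 0.0005 -0.0007
0 0.0003 0.0005 0.0258 -0.0002 0.0005 -0.0007
```

step_arm(increments="0 0 0.0005 0.0258 0 0 0; 0 0 0.0005 0.0258 0 0 0; 0 0 0.0005 0.0258 0 0 0; 0 0 0 0 0 0 0; 0 0 0 0 0 0 0")

```text
t: 18.8
ee_pos: [0.5222, 0.128, 0.0754]
orientation: [2.955, 0.529, -3.089]
wrist_force: [-0.2, -0.5, 0.4]
width: 0.0
grip_force: 0.0
```

Run:
```python
from cam import *
P,R,o=state(); print("j",o["joint_pos"]); where()
plan([(fing(q,.019,.008),Rq(q),.03) for q in (.11,.2,.3,.4,.5,.6,.7)],0)
```

```text
j [-0.3718 -0.019   0.1379  2.3181 -0.3065  0.3048  1.7084]
t 19.0 tcp bed [-0.0287  0.1301  0.0095] contact q -0.062 rad 0.07206838303390616 F push -0.334426720568072 F bed [0.3117 0.1334 0.0111] tool q 0.1106001308341156
-> [0.5351 0.1285 0.0838] n 1
0 -0.0123 -0.0010 0.0016 0.0005 0.0051 -0.0006
-> [0.5404 0.1302 0.0873] n 1
0 -0.0064 0.0014 0.0000 0.0000 -0.0000 0.0900
-> [0.5465 0.1315 0.091 ] n 1
0 -0.0071 0.0015 0.0000 -0.0000 0.0000 0.1000
-> [0.5527 0.132  0.0947] n 1
0 -0.0071 0.0015 -0.0000 -0.0000 0.0000 0.1000
-> [0.559  0.1318 0.0983] n 1
0 -0.0071 0.0015 -0.0000 0.0000 -0.0000 0.1000
-> [0.5653 0.1309 0.1017] n 1
0 -0.0071 0.0015 -0.0000 0.0000 0.0000 0.1000
-> [0.5716 0.1293 0.105 ] n 1
0 -0.0071 0.0015 -0.0000 0.0000 -0.0000 0.1000
```

step_arm(increments="0 -0.006 -0.0005 0.001 0 0.004 0; 0 -0.006 -0.0005 0 0 0 0; 0 -0.0036 0.0007 0 0 0 0.05; 0 -0.0036 0.0007 0 0 0 0.05; 0 -0.0036 0.0007 0 0 0 0.05; 0 -0.0036 0.0007 0 0 0 0.05; 0 -0.0036 0.0007 0 0 0 0.05; 0 -0.0036 0.0007 0 0 0 0.05")

```text
t: 19.67
ee_pos: [0.5531, 0.1317, 0.0948]
orientation: [2.797, 0.45, 2.865]
wrist_force: [-2.0, 1.8, 0.7]
width: 0.0002
grip_force: 1.1
```

```bash
python3 - <<'E'
from cam import *
where()
E
python3 kn.py
```

```text
t 19.8667 tcp bed [0.0039 0.1385 0.0078] contact q 0.411 rad 0.06901812157597037 F push 0.18860442194023802 F bed [-0.156   0.5525  0.1852] tool q 0.4084942050005459
top knob 140
[[0.0089 0.1286 0.0328]
 [0.0225 0.1393 0.0556]
 [0.0306 0.1506 0.065 ]]
top face 67 [0.0195 0.1394 0.0601] [-0.0014  0.1286  0.0561] [0.031  0.1524 0.0678]
lever 255 [0.022  0.1003 0.0249] dir [0.1008 0.9949] q 0.44998225101906564
side knob 82
[[-0.001   0.1229  0.035 ]
 [ 0.0189  0.1306  0.0508]
 [ 0.0279  0.1387  0.0604]]
top face 23 [0.0173 0.1328 0.0587] [-0.0045  0.1229  0.0563] [0.0276 0.142  0.0616]
lever 95 [0.0206 0.0976 0.0249] dir [0.0629 0.998 ] q 0.4119293391137028
```

step_arm(increments="0 -0.0036 0.0007 0 0 0 0.05; 0 -0.0036 0.0007 0 0 0 0.05; 0 -0.0036 0.0007 0 0 0 0.05")

```text
t: 20.22
ee_pos: [0.5619, 0.1302, 0.0988]
orientation: [2.735, 0.394, 2.713]
wrist_force: [-2.5, 2.0, -0.2]
width: -0.0001
grip_force: 1.0
```

step_arm(increments="0 -0.0036 0.0007 0 0 0 0.05; 0 -0.0018 0.0004 0 0 0 0.025")

```text
t: 20.38
ee_pos: [0.5671, 0.129, 0.1016]
orientation: [2.708, 0.364, 2.639]
wrist_force: [-1.8, 2.3, 0.9]
width: -0.0
grip_force: 1.0
```

step_arm(increments="0 -0.0018 0.0004 0 0 0 0.025; 0 -0.0018 0.0004 0 0 0 0.025")

```text
t: 20.55
ee_pos: [0.5702, 0.1281, 0.1032]
orientation: [2.691, 0.343, 2.592]
wrist_force: [-1.4, 1.7, 0.6]
width: -0.0
grip_force: 1.0
```

step_arm(increments="0 -0.0018 0.0004 0 0 0 0.025; 0 -0.0018 0.0004 0 0 0 0.025")

```text
t: 20.72
ee_pos: [0.5736, 0.1268, 0.1048]
orientation: [2.675, 0.321, 2.543]
wrist_force: [-0.6, 2.1, 1.4]
width: 0.0001
grip_force: 1.0
```

Run:
```python
from cam import *
P,R,o=state(); x=-R[:,0]; print("j",o["joint_pos"],"F",-o["wrist_force"]@x)
for q in (.5,.6,.7,.8,.9,1.,1.1,1.2,1.3,1.4,1.5): print(q,-Rq(q)[:,0])
where()
```

```text
j [-0.3649  0.0395  0.1707  2.1781 -0.3199  0.3939  1.1156] F 1.1120329332102667
0.5 [ 0.8523 -0.3281  0.4074]
0.6 [ 0.8289 -0.4183  0.3713]
0.7 [ 0.7973 -0.5044  0.3315]
0.8 [ 0.7577 -0.5855  0.2885]
0.9 [ 0.7105 -0.6606  0.2425]
1.0 [ 0.6562 -0.7292  0.1941]
1.1 [ 0.5953 -0.7905  0.1438]
1.2 [ 0.5285 -0.8439  0.092 ]
1.3 [ 0.4565 -0.8889  0.0393]
1.4 [ 0.3798 -0.925  -0.0137]
1.5 [ 0.2994 -0.9518 -0.0667]
t 20.9167 tcp bed [0.0271 0.1381 0.0074] contact q 0.744 rad 0.06769766250744874 F push 0.7177481685531006 F bed [-0.4041  0.9122  0.0198] tool q 0.7349282675792496
```

step_arm(increments="0 -0.0018 0.0004 0 0 0 0.025; 0 -0.0018 0.0004 0 0 0 0.025")

```text
t: 21.08
ee_pos: [0.5765, 0.1253, 0.106]
orientation: [2.661, 0.297, 2.496]
wrist_force: [-2.2, 1.5, -0.3]
width: 0.0
grip_force: 0.9
```

step_arm(increments="0 -0.0018 0.0004 0 0 0 0.025; 0 -0.0018 0.0004 0 0 0 0.025")

```text
t: 21.25
ee_pos: [0.5798, 0.1238, 0.1075]
orientation: [2.648, 0.274, 2.449]
wrist_force: [-1.2, 1.4, -0.4]
width: 0.0003
grip_force: 0.9
```

step_arm(increments="0 -0.0018 0.0004 0 0 0 0.025; 0 -0.0018 0.0004 0 0 0 0.025")

```text
t: 21.42
ee_pos: [0.5829, 0.1222, 0.1089]
orientation: [2.636, 0.25, 2.404]
wrist_force: [-1.6, 2.6, -0.7]
width: -0.0004
grip_force: 1.2
```

Run:
```python
from cam import *
P,R,o=state(); x=-R[:,0]; print("F",-o["wrist_force"]@x)
where()
```

```text
F 2.972313198538423
t 21.6167 tcp bed [0.0379 0.1357 0.0074] contact q 0.904 rad 0.06765571265318146 F push 1.5284485188377799 F bed [-1.1373  1.0781 -0.329 ] tool q 0.8851164687258466
```

step_arm(increments="0 -0.0018 0.0004 0 0 0 0.025; 0 -0.0018 0.0004 0 0 0 0.025")

```text
t: 21.78
ee_pos: [0.5855, 0.121, 0.1101]
orientation: [2.626, 0.225, 2.36]
wrist_force: [-1.7, 4.0, -0.4]
width: -0.0002
grip_force: 2.0
```

step_arm(increments="0 -0.0018 0.0004 0 0 0 0.025; 0 -0.0018 0.0004 0 0 0 0.025")

```text
t: 21.95
ee_pos: [0.5884, 0.1196, 0.1113]
orientation: [2.616, 0.2, 2.316]
wrist_force: [-2.6, 5.7, -0.5]
width: 0.0002
grip_force: 3.0
```

Run:
```python
from cam import *
P,R,o=state(); x=-R[:,0]; print("F",-o["wrist_force"]@x)
where()
```

```text
F 5.976773899088885
t 22.15 tcp bed [0.0442 0.1342 0.0073] contact q 0.993 rad 0.06806495142838412 F push 4.959824093578367 F bed [-2.6427  4.7684 -0.3142] tool q 0.9856648150398511
```

The lever force rose from about 2.2 N free drag to about 6 N, a rise of about 3.7 N, which is within the clamping range. I'll retreat and check.

step_arm(increments="0 0.004 0 0 0 0 0; 0 0.01 0 0 0 0 0; 0 0.01 0 -0.01 0 0 0; 0 0.005 0 -0.03 0 0 0; 0 0 0 -0.035 0 0 0; 0 0 0 -0.035 0 0 0; 0 0 0 -0.01 0 0 0; 0 0 0 0 0 0 0; 0 0 0 0 0 0 0")

```text
t: 22.9
ee_pos: [0.5116, 0.1132, 0.2078]
orientation: [2.615, 0.203, 2.315]
wrist_force: [0.2, -0.5, 0.9]
width: -0.0001
grip_force: 0.0
```

```bash
python3 h3.py e1.png; python3 kn.py; python3 -c "
from rig import bot; o=bot.get_obs(); print(o['wrist_force'],o['joint_velocities'])"
```

```text
tcp bed [0.0222 0.15   0.1278] [ 0.2068 -0.5165  0.9279] -0.00011777012479590059 22.9
side 294
[[0.0033 0.0028 0.0095]
 [0.0351 0.0272 0.015 ]
 [0.0685 0.0514 0.0204]]
top 637
[[0.002  0.0025 0.0088]
 [0.0377 0.0274 0.0155]
 [0.0699 0.0499 0.0198]]
top knob 84
[[0.055  0.1192 0.0332]
 [0.0645 0.1255 0.0574]
 [0.0682 0.1315 0.0612]]
top face 47 [0.061  0.125  0.0592] [0.0527 0.1175 0.0563] [0.0685 0.1315 0.0623]
lever 236 [0.037  0.0927 0.0251] dir [0.621  0.7838] q 1.0190099953832497
side knob 50
[[0.0535 0.1157 0.0322]
 [0.0601 0.119  0.0517]
 [0.0657 0.1268 0.06  ]]
top face 17 [0.059  0.1225 0.0588] [0.0526 0.115  0.0569] [0.0652 0.1304 0.0636]
lever 102 [0.0372 0.0906 0.0239] dir [0.6088 0.7934] q 1.0035008195841348
[ 0.22956093 -0.31849411 -0.3191606 ] [-3.34149982e-04  2.47141096e-06 -3.69225729e-03 -3.15989029e-03
 -1.59244339e-03  3.47137891e-03  3.08223437e-03]
```

View pics/e1.png

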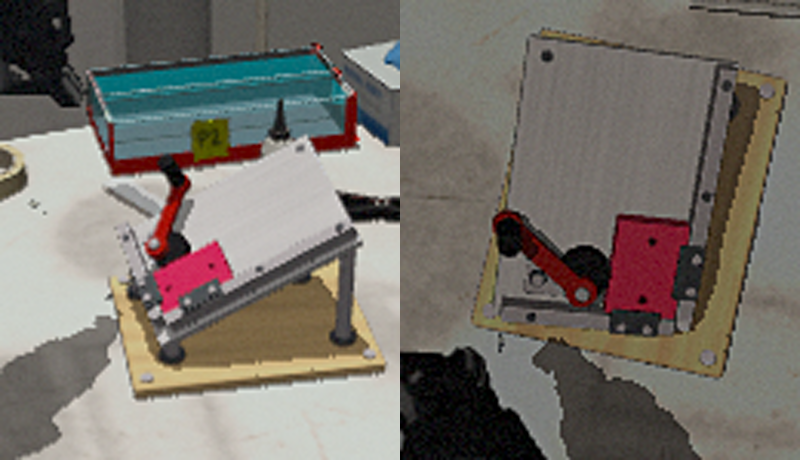

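The block sits square in the corner under both lips, with the cam touching its left side, the lever at about 1.0 rad and the arm clear.

```bash
python3 -c "
from rig import bot; print(bot.hand_in())"
```

```text
the job is handed in; nothing more can be done
None
```

I handed the job in at about 23 s: the rose block is home in the corner, the cam lever is at about 1.0 rad after a force rise of about 3.7 N, and the arm is clear; I did not measure the cam's holding force after release, and the hand-in returned no verdict.

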